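# Check the griddle on the jiko with a stick thermometer

### The arm

A 6-joint arm with a two-finger parallel gripper is mounted at the origin on the work surface. World frame = base frame: x ahead of the robot, y to its left, z up, the work surface at z = 0. Lengths are in m, angles in degrees, forces in N, time in s.
With the tool pointing down it reaches from about 0.275 to 0.75 m from the base axis. Payload 10.2 kg.
Tool frame: the origin (TCP) lies at the very end of the fingers, on their centre line; the grasp point (between the pads) lies 19 mm behind it; x points along the fingers, y is the direction in which the jaws open and shut, and the axes are right-handed (so a half turn about x gives the same grasp; the last joint's range is limited). The gripper opens to 88 mm and grips with 3 to 60 N. Pads are 18 mm wide; open, the fingers measure 123 mm over their backs; the gripper's body (75 mm by 187 mm) begins 45 mm behind the grasp point.
Start: joints at [-80.18, 17.928, 85.812, -0, 76.261, -12.8], TCP at [0.202, -0.485, 0.239] pointing down, gripper open.
Joint ranges: [-168.41, 168.41], [-55.51, 124.54], [10.69, 146.95], [-70.63, 250.63], [1, 178], [-165.06, 165.06]. Speed limits (degrees/s): [136.94, 136.94, 172.46, 180, 180, 180].

### API

Orientations are given as a 3x3 rotation matrix whose columns are the frame's x, y, z axes.
In Python, from cell import bot gives the robot as it stands.
- The arm moves only by the tool step_arm, never from a script. Its argument "increments" is a list of rows, each an object of numbers: "x", "y", "z": the shift along the tool's x, y, z each as a share of 0.06 m, from -1 to 1; "turn": the turn about the tool's x as a share of 0.15 rad, from -1 to 1; "hand": the opening, from -1 (shut) to 1 (fully open). In form: [{"x": .., "y": .., "z": .., "turn": .., "hand": ..}, ...]. A call has 1 to 8 rows; each row shifts and turns the commanded pose from where the row before left it, along the tool's axes as they then stand; what a row does not reach is not made up. A row lasts 1/8 s, in which the tool goes at most 62.5 mm and 10.7 degrees, less where a joint would pass 70% of its speed; a pose out of reach is approached as far as the arm can. A call with a number of a shift or a turn outside -1 to 1 is refused whole. A call with a gripper value outside its range is refused whole. The fingers move at their own pace and stop on an object; the grip force is fixed at half the most. Time passes only in rows, so rows that do not move let the fingers close. It gives the time, the measured TCP pose, the force and the opening at its end, in the units of the state.
- bot.get_state(): the state, without advancing time (a new reading comes with each control period).
- bot.grab_frame(name): name is "scene" or "top" or "wrist"; returns the picture (420x560x3 uint8, red, green, blue); there is no depth.
- bot.camera_params(name): a dict with "fx", "fy", "cx", "cy" (pixels), "pose" (4x4, takes a point from camera to world coordinates). Camera axes: x right, y up, looking along -z (the intrinsics and any distortion apply to the point x, -y, -z); pixel columns grow to the right and rows downward; lengths in m; the calibration is good to about 2 mm. A picture is of the moment at which its call begins: read the wrist's pose just before it. camera_params takes no time and is no camera call; for the wrist camera it gives the pose at the moment of the call.
- bot.finish_job(): hands the job in, once; it reports no verdict.
The state is a dict: "t": time; "qpos": joint angles; "joint_vel": joint speeds; "tau": joint torques, N m; "tool_pos": TCP position; "tcp_rot": TCP orientation; "contact_force": force on the tool from outside, world axes, zero at the start; "ft_torque": the same for the moment, N m; "width": finger opening in m.
Only numpy, scipy, OpenCV 4.12 (cv2) and the standard library are available. Lean on these libraries where they do the work, as an engineer would, in place of code of your own. Each camera call takes 0.05 s, during which the arm holds its last target.

### The job

The iron griddle on the jiko must be evenly hot before the flat bread goes on: take the stick thermometer out of its stand, carry it clear of the pots and, with its lens pointing straight down about 3 cm above the iron, read the griddle first near the rim at the handle side, holding steady for a good second, and then over the middle. Finish while still holding the thermometer steady there over the middle, hovering and never touching the griddle or the jiko. Leave the griddle, saucepan, colander and bowl where they stand.

Things in the scene. Friction and masses are not known exactly. Their poses are not given: they have to be found in the camera images.
- thermometer: Stick infrared thermometer, about 70 g, 164 mm long, upright, lens down, in its stand. Origin at the lens, in the middle of its lower end; z up along the stick. Lowest 32 mm: black nose 19 mm thick; then, to 164 mm, a rigid white body 24 mm (its x) by 20 mm (its y), display on its -x side. Grip the white body above the sleeve, across either pair of sides. No key need be pressed
- lens (a point): the middle of the thermometer's lens, at its lower end (the same point as the origin of the thermometer); it looks along the stick, away from the body
- stand: grey plastic stand, fixed, at the left or right of the work: base 90 mm (its x) by 75 mm (its y) by 14 mm, with a square sleeve in the middle, inside 27 by 23 mm, outside 35 by 31 mm, up to 60 mm above the floor. Origin at the middle of its underside, axes parallel to the thermometer's. The thermometer stands loosely in it, lens 14 mm above the floor, 118 mm showing above the sleeve
- jiko: squat charcoal stove, fixed; origin on the floor at its middle, front with the air door towards its -x. Hourglass of dark sheet steel with a clay liner, 236 mm wide at the foot, 250 mm at the upper rim, 150 mm high; side bails reach 141 mm from the middle, the front air box 130 mm, its open door 205 mm. Three pot rests carry the griddle 165 mm above the floor
- air_door (a joint): angle of the jiko's little front air door about its upright hinge: 0 shut, up to 1.9 open; any angle will do, it has no part in the job
- griddle: flat round iron griddle, loose, 0.8 kg, 230 mm across, level on the jiko's pot rests, underside 165 mm above the floor; cooking surface 5 mm above its underside, low rim 12 mm. Flat bar handle 20 mm wide along its own -x, out to 237 mm from the middle, at most 20 mm above the underside. Origin at the middle of its underside, z up
- griddle_mid (a point): the middle of the griddle's cooking surface (on the surface, 170 mm above the floor), axes as the griddle
- griddle_rim_spot (a point): the place of the first reading: on the cooking surface 80 mm from the middle straight towards the handle, so 35 mm inside the outer edge
- saucepan: stainless steel saucepan, loose, 160 mm across, 85 mm high, with a straight black handle along its +x to 230 mm from the middle and 88 mm high; origin at the middle of its underside; it stands to the left or to the right of the jiko
- colander: orange plastic colander, loose, 156 mm across, 92 mm high, with two loop handles along its x, 196 mm over both; origin at the middle of its underside; on the other side of the jiko from the saucepan
- bowl: white ceramic bowl, loose, 130 mm across, 58 mm high; origin at the middle of its underside; on the other side of the work from the stand
There are look-alikes about, which are no part of the job. Of the things that look like the thermometer, the largest one is meant.

How it is judged (in metres and radians):
On the way:
1. read near the rim: the held thermometer points straight down (within 10 degrees), its lens 12 to 50 mm above the iron and within 25 mm of the rim spot at the handle side, steady for 1 s (horizontal distance between lens and griddle_rim_spot below 0.025 m and z of lens in the frame of griddle_mid between 0.012 and 0.05 m and angle between thermometer's own z axis and vertical below 0.17 rad and linear speed of thermometer below 0.02 m/s and contact force between thermometer and the fingers above 1 N), for 1 s.
At the end, for the whole second after the job is handed in: Held by the gripper, the lens is within 20 mm of the griddle's middle sideways and 12 to 50 mm above the iron, stick within 10 degrees of upright and still, touching neither griddle nor jiko; griddle within 10 mm of its start and level, saucepan, colander, bowl within 20 mm (horizontal distance between lens and griddle_mid below 0.02 m and z of lens in the frame of griddle_mid between 0.012 and 0.05 m and angle between thermometer's own z axis and vertical below 0.17 rad and linear speed of thermometer below 0.02 m/s and contact force between thermometer and the fingers above 1 N and contact force between thermometer and griddle below 0.1 N and contact force between thermometer and jiko below 0.1 N and distance of griddle from where it was at the start of the episode below 0.01 m and angle between griddle's own z axis and vertical below 0.05 rad and distance of each of saucepan, colander, bowl from where it was at the start of the episode below 0.02 m); the arm keeps its last pose, push and grip.
It fails at once if the thermometer touches the griddle or the jiko (contact force between thermometer and griddle above 0.3 N or contact force between thermometer and jiko above 0.3 N).
It fails at once if the griddle is shifted by more than 10 mm (distance of griddle from where it was at the start of the episode above 0.01 m).
It fails at once if the saucepan, colander or bowl is shifted by more than 20 mm (distance of any of saucepan, colander, bowl from where it was at the start of the episode above 0.02 m).
It also fails if it takes over 48 s, if anything falls off the work surface, if the arm or the gripper's body presses on something with over 40 N, if the wrist force passes 120 N, or if a joint passes its speed limit or range.

## Working session

There is one attempt and no reset: what is moved stays moved. The work goes in short steps, Python scripts to look and compute and a tool call to move; the robot and the scene stay as the last step left them, time stands still between calls to the robot, and variables do not carry over. Pictures are saved under pics/ and viewed, and the job is handed in when it is done.

Besides the shell and the picture viewer there is one more tool, called after "Emit:" as name([rows], argument=value, ...), one row to a line, values as JSON. step_arm: Moves the arm, as the interface text tells. Shift numbers are shares of 0.06 m and turn numbers shares of 0.15 rad, none past 1 either way. Its arguments: {"type":"object","properties":{"increments":{"type":"array","items":{"type":"object","properties":{"x":{"type":"number","minimum":-1,"maximum":1},"y":{"type":"number","minimum":-1,"maximum":1},"z":{"type":"number","minimum":-1,"maximum":1},"turn":{"type":"number","minimum":-1,"maximum":1},"hand":{"type":"number"}}}}},"required":["increments"]}

```bash
mkdir -p pics
python3 - <<'E'
from cell import bot
import cv2,numpy as np
s=bot.get_state();print(s['t'],s['tool_pos'],s['tcp_rot'],s['width'])
for n in ['scene','top']:
    p=bot.camera_params(n);print(n,p)
    im=bot.grab_frame(n);cv2.imwrite(f'pics/{n}0.png',im[:,:,::-1])
E
```

```text
0.0 [ 0.2018748  -0.48437645  0.23816461] [[-2.27000800e-04  3.84653696e-01 -9.23060931e-01]
 [ 1.26355542e-03 -9.23060108e-01 -3.84653664e-01]
 [-9.99999176e-01 -1.25365533e-03 -2.76495878e-04]] 0.08814263360602083
scene {'fx': 423.1782333486137, 'fy': 423.1782333486137, 'cx': 277.3056012228465, 'cy': 207.42047015530034, 'pose': array([[-0.58487862, -0.55048592,  0.59571995,  1.21855818],
       [ 0.81093522, -0.3811395 ,  0.44397832,  0.52100597],
       [-0.01735141,  0.74276372,  0.66932876,  0.87003963],
       [ 0.        ,  0.        ,  0.        ,  1.        ]])}
top {'fx': 455.281929170839, 'fy': 455.281929170839, 'cx': 278.187026058254, 'cy': 214.1483741796519, 'pose': array([[ 0.01326557,  0.99887221, -0.0455887 ,  0.49573188],
       [-0.99971856,  0.01414601,  0.01904454,  0.05124856],
       [ 0.01966796,  0.04532323,  0.99877874,  1.35842506],
       [ 0.        ,  0.        ,  0.        ,  1.        ]])}
```

View pics/scene0.png

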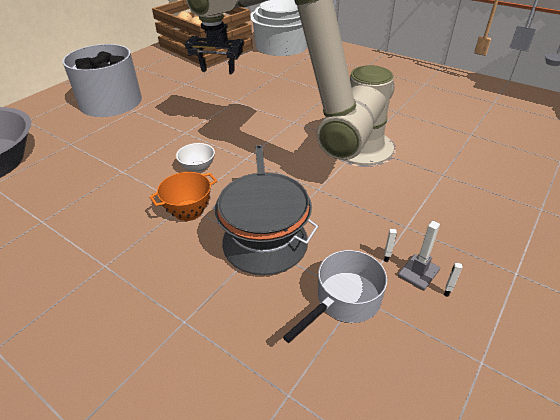

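View pics/top0.png

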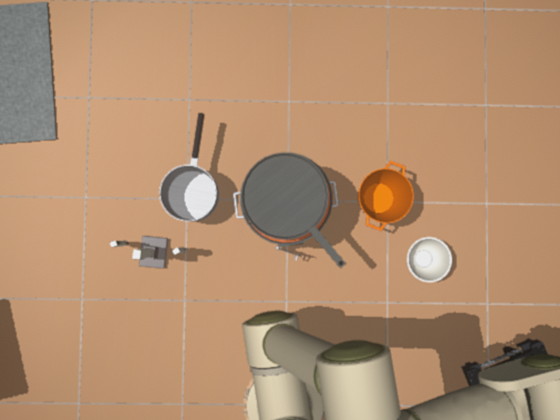

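The candidates for the thermometer in the scene view are the sticks at (391,245), (430,243) and (453,280). The middle one stands in the grey stand and looks largest. I'll confirm that in an enlarged crop.

```bash
cat > h.py <<'E'
import numpy as np,cv2
from cell import bot
def ray(n,u,v):
    p=bot.camera_params(n);d=np.array([(u-p['cx'])/p['fx'],-(v-p['cy'])/p['fy'],-1.]);T=np.array(p['pose'])
    return T[:3,3],T[:3,:3]@d
def at(n,u,v,z):
    o,d=ray(n,u,v);return o+d*(z-o[2])/d[2]
def proj(n,P):
    p=bot.camera_params(n);T=np.array(p['pose']);c=T[:3,:3].T@(np.array(P)-T[:3,3])
    return np.array([p['cx']+p['fx']*c[0]/-c[2],p['cy']-p['fy']*c[1]/-c[2]])
E
python3 - <<'E'
import cv2
a=cv2.imread('pics/scene0.png')[205:315,360:490];b=cv2.imread('pics/top0.png')[225:280,95:200]
cv2.imwrite('pics/c1.png',cv2.resize(a,None,fx=5,fy=5,interpolation=2))
cv2.imwrite('pics/c2.png',cv2.resize(b,None,fx=7,fy=7,interpolation=2))
c=cv2.imread('pics/top0.png')[145:275,225:355]
cv2.imwrite('pics/c3.png',cv2.resize(c,None,fx=4.5,fy=4.5,interpolation=2))
E
```

```text
(no output)
```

View pics/c1.png

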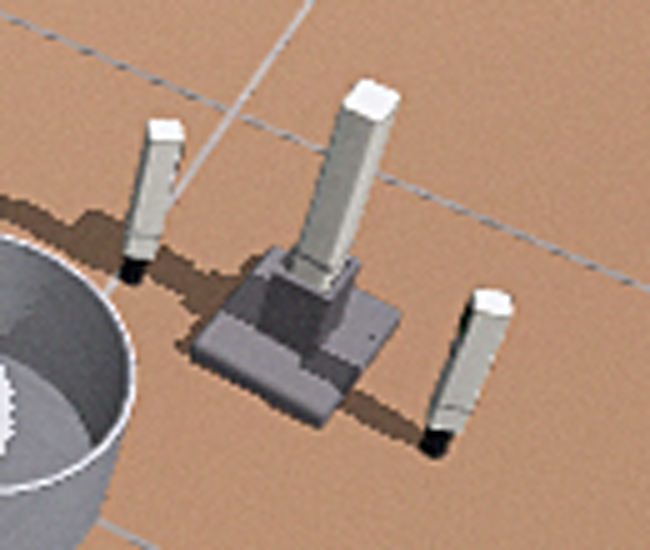

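View pics/c2.png

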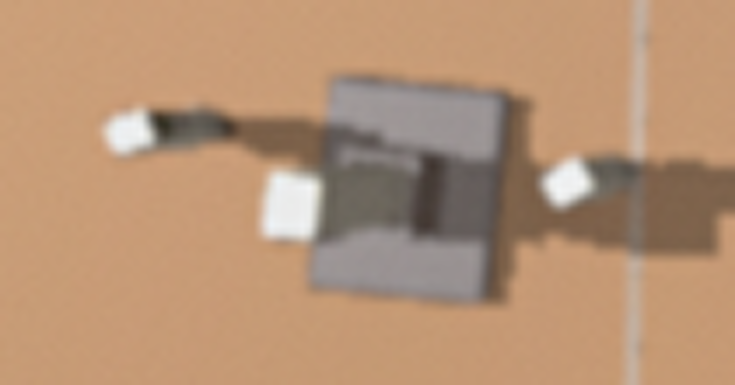

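View pics/c3.png

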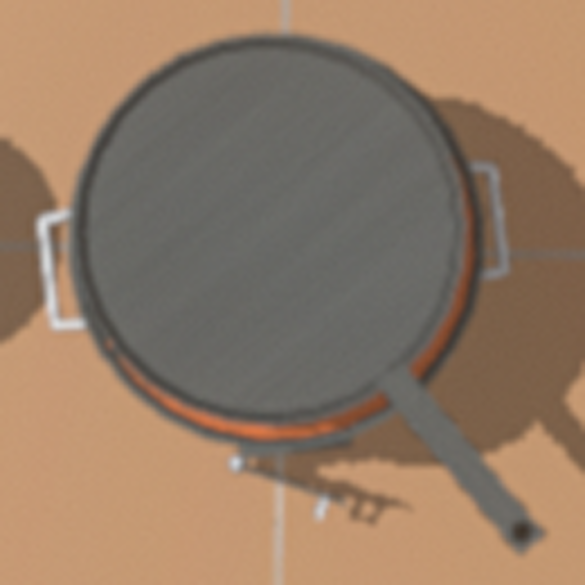

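Run:
```python
from h import *
q=[(330,78),(505,92),(488,300),(312,288)]
P=[at('top',u/7+95-.4,v/7+225-.4,.014) for u,v in q]
for p in P: print(p.round(4))
c=sum(P)/4;print('stand',c.round(4),[np.linalg.norm(P[i]-P[(i+1)%4]).round(4) for i in range(4)])
for i in range(4):
    e=P[(i+1)%4]-P[i];print(np.degrees(np.arctan2(e[1],e[0])).round(1))
print('thermo top',at('top',293/7+95-.4,206/7+225-.4,.178).round(4))
print('scene thermo top', at('scene',360+371/5,205+101/5,.178).round(4))
f=lambda u,v,z:at('top',u/4.5+225-.4,v/4.5+145-.4,z)
L,R=f(75,228,.177),f(468,228,.177);T,B=f(270,36,.177),f(270,420,.177)
print(L,R,T,B)
h=f(520,533,.183);print('hend',h)
print('handle root',f(398,380,.18))
# overlay scene/top with guess
c0=np.array([(T[0]+B[0])/2,(L[1]+R[1])/2]);print(c0,np.linalg.norm(h[:2]-c0))
d=(h[:2]-c0)/np.linalg.norm(h[:2]-c0)
print(c0,np.degrees(np.arctan2(d[1],d[0])),c0+.08*d)
for n in('top','scene'):
    im=cv2.imread(f'pics/{n}0.png');im=cv2.resize(im,None,fx=3,fy=3,interpolation=2)
    for r,z,col in((.115,.177,(0,255,0)),(.125,.15,(255,0,255))):
        pts=[(proj(n,[c0[0]+r*np.cos(a),c0[1]+r*np.sin(a),z])+.5)*3-.5 for a in np.linspace(0,6.283,80)]
        cv2.polylines(im,[np.int32(pts)],True,col,1)
    for p,z in((c0,.17),(c0+.08*d,.17),(c0+.237*d,.183)):
        u=(proj(n,[*p,z])+.5)*3-.5;cv2.circle(im,tuple(np.int32(u)),4,(0,0,255),1)
    for p,z in((c[:2],.178),(c[:2],.06)):
        u=(proj(n,[*p,z])+.5)*3-.5;cv2.circle(im,tuple(np.int32(u)),4,(0,0,255),1)
    cv2.imwrite(f'pics/ov_{n}.png',im[400:930,280:1080] if n=='top' else im[400:900,560:1360])
# other objects
print('saucepan',at('top',189,193,.085),'handle end',at('top',201,115,.085))
print('colander',at('top',387,196,.09),'bowl',at('top',430,259,.058))
print('small', at('top',115,244,.13),at('top',176,251,.13))
```

```text
[0.488 0.425 0.014]
[0.4831 0.3519 0.014 ]
[0.3962 0.3568 0.014 ]
[0.4003 0.4301 0.014 ]
stand [0.4419 0.391  0.014 ] [np.float64(0.0733), np.float64(0.0871), np.float64(0.0734), np.float64(0.0878)]
-93.8
176.7
86.8
-3.3
thermo top [0.4419 0.3916 0.178 ]
scene thermo top [0.4458 0.3964 0.178 ]
[0.59741519 0.12533235 0.177     ] [ 0.6008231  -0.10214913  0.177     ] [0.71098732 0.01408827 0.177     ] [0.48816813 0.01127398 0.177     ]
hend [ 0.4254133  -0.13268669  0.183     ]
handle root [ 0.51215941 -0.06207792  0.18      ]
[0.59957772 0.01159161] 0.22616249213952527
[0.59957772 0.01159161] -140.36155446093474 [ 0.5379709  -0.03944366]
saucepan [0.60950198 0.27710087 0.085     ] handle end [0.8305243  0.24827969 0.085     ]
colander [ 0.60895907 -0.27780581  0.09      ] bowl [ 0.43259403 -0.41036216  0.058     ]
small [0.4657038  0.46326992 0.13      ] [0.44907719 0.30037745 0.13      ]
```

View pics/ov_top.png

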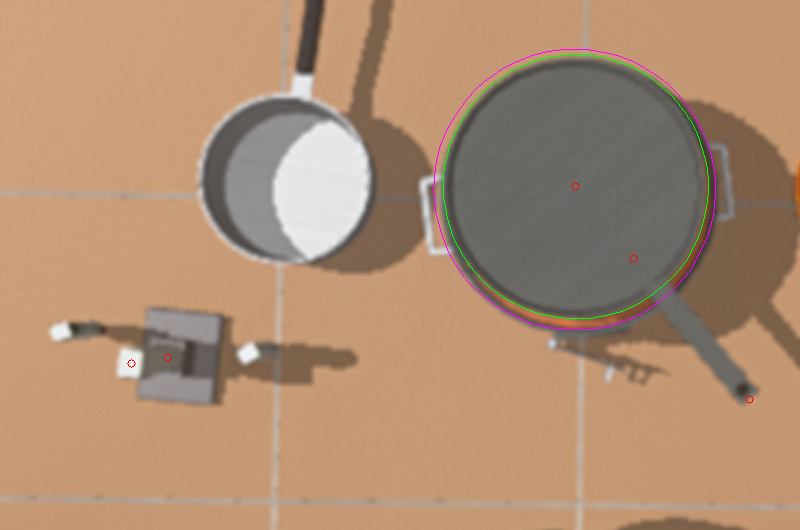

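View pics/ov_scene.png

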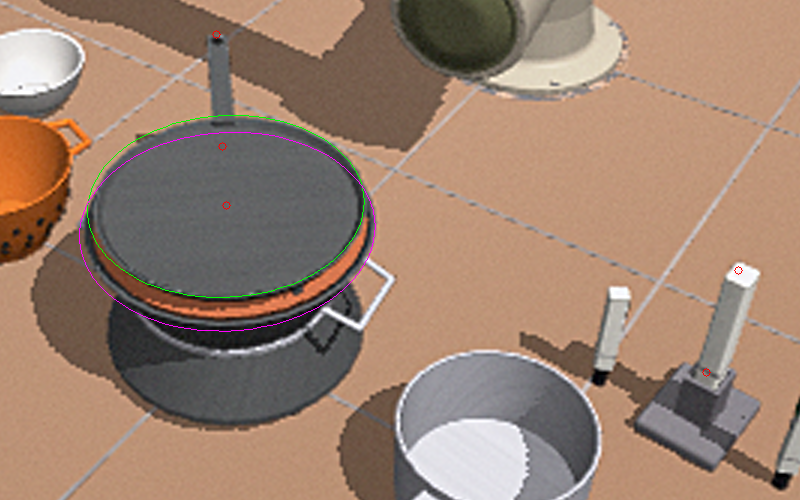

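The enlarged crops show the stand stick at scene pixel (434,225) is clearly the largest and stands in the grey sleeve. The other two are smaller and stand free. It measures about (0.443, 0.392), and the stand outline comes to 88 x 73 mm against the stated 90 x 75. Griddle centre is about (0.600, 0.011), with the handle towards -140°. First I'll turn the jaws along world x and raise the tool slightly.

Emit:
step_arm([
  {"x": -0.1,"turn": -0.93,"hand": 1},
  {"x": -0.1,"turn": -0.93,"hand": 1},
  {"x": -0.1,"turn": -0.93,"hand": 1},
  {"x": -0.1,"turn": -0.93,"hand": 1},
  {"x": -0.1,"turn": -0.93,"hand": 1},
  {"x": -0.1,"turn": -0.93,"hand": 1},
  {"x": -0.1,"turn": -0.93,"hand": 1},
  {"x": -0.1,"turn": -0.93,"hand": 1},
])

```text
invalid input at $.increments[0]: expected keys x, y, z, turn, hand
```

Emit:
step_arm([
  {"x": -0.1,"y": 0,"z": 0,"turn": -0.93,"hand": 1},
  {"x": -0.1,"y": 0,"z": 0,"turn": -0.93,"hand": 1},
  {"x": -0.1,"y": 0,"z": 0,"turn": -0.93,"hand": 1},
  {"x": -0.1,"y": 0,"z": 0,"turn": -0.93,"hand": 1},
  {"x": -0.1,"y": 0,"z": 0,"turn": -0.93,"hand": 1},
  {"x": -0.1,"y": 0,"z": 0,"turn": -0.93,"hand": 1},
  {"x": -0.1,"y": 0,"z": 0,"turn": -0.93,"hand": 1},
  {"x": -0.1,"y": 0,"z": 0,"turn": -0.93,"hand": 1},
])

```text
t: 1.1
tool_pos: [0.2019, -0.4845, 0.2866]
tcp_rot: [[-0.0, 0.998, -0.055], [0.001, -0.055, -0.998], [-1.0, -0.0, -0.001]]
contact_force: [0.4, -0.0, 0.2]
width: 0.0881
```

Emit:
step_arm([
  {"x": 0,"y": 0.2,"z": -0.92,"turn": 0,"hand": 1},
  {"x": 0,"y": 0.2,"z": -0.92,"turn": 0,"hand": 1},
  {"x": 0,"y": 0.2,"z": -0.92,"turn": 0,"hand": 1},
  {"x": 0,"y": 0.2,"z": -0.92,"turn": 0,"hand": 1},
  {"x": 0,"y": 0.2,"z": -0.92,"turn": 0,"hand": 1},
  {"x": 0,"y": 0.2,"z": -0.92,"turn": 0,"hand": 1},
  {"x": 0,"y": 0.2,"z": -0.92,"turn": 0,"hand": 1},
  {"x": 0,"y": 0.2,"z": -0.92,"turn": 0,"hand": 1},
])

```text
t: 2.1
tool_pos: [0.3242, -0.0478, 0.2867]
tcp_rot: [[0.0, 0.998, -0.061], [-0.0, -0.061, -0.998], [-1.0, 0.0, 0.0]]
contact_force: [1.4, -1.4, -0.2]
width: 0.0878
```

Emit:
step_arm([
  {"x": 0,"y": 0.2,"z": -0.92,"turn": 0,"hand": 1},
  {"x": 0,"y": 0.2,"z": -0.92,"turn": 0,"hand": 1},
  {"x": 0,"y": 0.2,"z": -0.92,"turn": 0,"hand": 1},
  {"x": 0,"y": 0.2,"z": -0.92,"turn": 0,"hand": 1},
  {"x": 0,"y": 0.2,"z": -0.92,"turn": 0,"hand": 1},
  {"x": 0,"y": 0.2,"z": -0.92,"turn": 0,"hand": 1},
  {"x": 0,"y": 0.2,"z": -0.6,"turn": 0,"hand": 1},
  {"x": 0,"y": 0,"z": 0,"turn": 0,"hand": 1},
])

```text
t: 3.1
tool_pos: [0.43, 0.3134, 0.2856]
tcp_rot: [[-0.002, 0.998, -0.058], [-0.001, -0.058, -0.998], [-1.0, -0.002, 0.001]]
contact_force: [1.0, -0.0, -0.2]
width: 0.0881
```

Run:
```python
from h import *
s=bot.get_state();print(s['t'],s['tool_pos'],s['tcp_rot'].round(3) if hasattr(s['tcp_rot'],'round') else s['tcp_rot'],s['qpos'])
p=bot.camera_params('wrist');print(p)
im=bot.grab_frame('wrist');cv2.imwrite('pics/w1.png',im[:,:,::-1])
```

```text
3.1 [0.43004765 0.3134317  0.2855639 ] [[-0.002  0.998 -0.058]
 [-0.001 -0.058 -0.998]
 [-1.    -0.002  0.001]] [2.34592071e+01 1.72194757e+01 7.97713638e+01 5.66609611e-03
 8.31130514e+01 2.67549057e+01]
{'fx': 309.0290822200942, 'fy': 309.0290822200942, 'cx': 277.90087077493604, 'cy': 209.59062950400684, 'pose': array([[ 0.99832234,  0.05470452,  0.01897152,  0.43450734],
       [-0.0578765 ,  0.95230908,  0.29959595,  0.3910404 ],
       [-0.0016775 , -0.30019133,  0.95387753,  0.43147584],
       [ 0.        ,  0.        ,  0.        ,  1.        ]])}
```

View pics/w1.png

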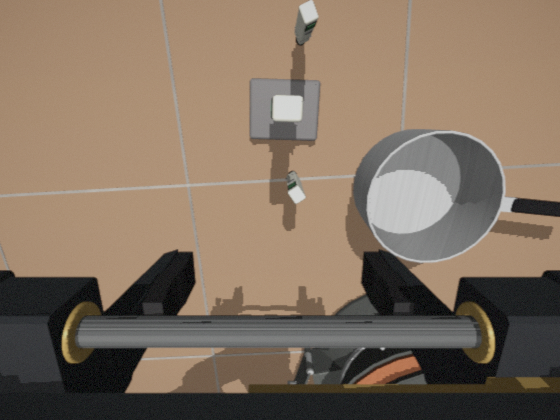

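The wrist view shows the thermometer's top at about (287,107), centred in its stand at (284,109), with small sticks at (307,15) and (296,192).

Run:
```python
from h import *
for u,v in((287,108),(273,97),(302,97),(303,121),(273,121)): print(at('wrist',u,v,.178).round(4))
c=sum(at('wrist',u,v,.014) for u,v in((251,78),(320,80),(317,140),(250,139)))/4;print('stand',c)
print(at('wrist',296,192,.125),at('wrist',290,176,0))
im=cv2.imread('pics/w1.png')[0:220,200:380];cv2.imwrite('pics/w1c.png',cv2.resize(im,None,fx=2.7,fy=2.7,interpolation=2))
```

```text
[0.4413 0.3927 0.178 ]
[0.4309 0.4014 0.178 ]
[0.4532 0.4    0.178 ]
[0.4534 0.3822 0.178 ]
[0.4297 0.3836 0.178 ]
stand [0.44238448 0.39207762 0.014     ]
[0.44780717 0.3111942  0.125     ] [0.44577028 0.30295922 0.        ]
```

View pics/w1c.png

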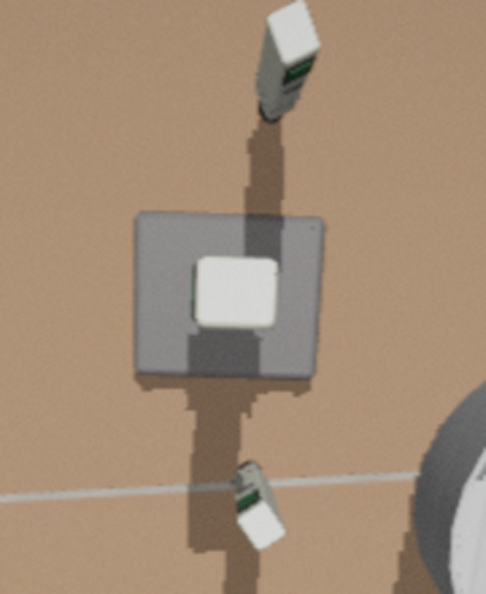

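Emit:
step_arm([
  {"x": 0,"y": 0.06,"z": -0.66,"turn": 0,"hand": 1},
  {"x": 0,"y": 0.06,"z": -0.66,"turn": 0,"hand": 1},
  {"x": 0,"y": 0,"z": 0,"turn": 0,"hand": 1},
  {"x": 0,"y": 0,"z": 0,"turn": 0,"hand": 1},
])

```text
t: 3.65
tool_pos: [0.442, 0.3893, 0.2869]
tcp_rot: [[-0.0, 0.998, -0.061], [-0.0, -0.061, -0.998], [-1.0, -0.0, 0.0]]
contact_force: [-0.4, -0.5, 0.5]
width: 0.0883
```

Emit:
step_arm([
  {"x": 0.4,"y": 0,"z": -0.05,"turn": 0,"hand": 1},
  {"x": 0.5,"y": 0,"z": 0,"turn": 0,"hand": 1},
  {"x": 0.5,"y": 0,"z": 0,"turn": 0,"hand": 1},
  {"x": 0.5,"y": 0,"z": 0,"turn": 0,"hand": 1},
  {"x": 0.5,"y": 0,"z": 0,"turn": 0,"hand": 1},
  {"x": 0.3,"y": 0,"z": 0,"turn": 0,"hand": 1},
  {"x": 0,"y": 0,"z": 0,"turn": 0,"hand": 1},
  {"x": 0,"y": 0,"z": 0,"turn": 0,"hand": 1},
])

```text
t: 4.65
tool_pos: [0.4428, 0.3931, 0.126]
tcp_rot: [[0.002, 0.998, -0.061], [0.001, -0.061, -0.998], [-1.0, 0.001, -0.001]]
contact_force: [-0.1, -0.1, 0.0]
width: 0.088
```

Run:
```python
from h import *
im=bot.grab_frame('wrist');cv2.imwrite('pics/w2.png',im[:,:,::-1])
```

```text
(no output)
```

View pics/w2.png

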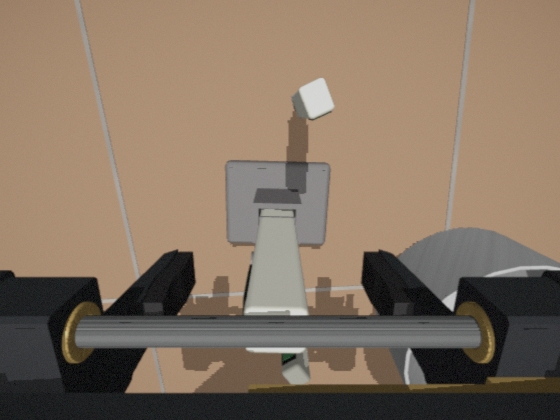

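The stick's top at (278,345) sits between the open fingers at (165,290) and (395,290). I'll close the hand.

Emit:
step_arm([
  {"x": 0.05,"y": 0,"z": 0,"turn": 0,"hand": -1},
  {"x": 0,"y": 0,"z": 0,"turn": 0,"hand": -1},
  {"x": 0,"y": 0,"z": 0,"turn": 0,"hand": -1},
  {"x": 0,"y": 0,"z": 0,"turn": 0,"hand": -1},
  {"x": 0,"y": 0,"z": 0,"turn": 0,"hand": -1},
  {"x": 0,"y": 0,"z": 0,"turn": 0,"hand": -1},
  {"x": 0,"y": 0,"z": 0,"turn": 0,"hand": -1},
  {"x": 0,"y": 0,"z": 0,"turn": 0,"hand": -1},
])

```text
t: 5.7
tool_pos: [0.4422, 0.3935, 0.1217]
tcp_rot: [[-0.0, 0.998, -0.06], [-0.0, -0.06, -0.998], [-1.0, -0.0, 0.0]]
contact_force: [-1.0, 0.3, 0.2]
width: 0.0236
```

The hand stopped at 23.6 mm, which matches the 24 mm side. The lens is about 108 mm below the TCP. Now the lift.

Emit:
step_arm([
  {"x": -0.25,"y": 0,"z": 0,"turn": 0,"hand": -1},
  {"x": -0.5,"y": 0,"z": 0,"turn": 0,"hand": -1},
  {"x": -0.5,"y": 0,"z": 0,"turn": 0,"hand": -1},
  {"x": -0.5,"y": 0,"z": 0,"turn": 0,"hand": -1},
  {"x": -0.5,"y": 0,"z": 0,"turn": 0,"hand": -1},
  {"x": -0.5,"y": 0,"z": 0,"turn": 0,"hand": -1},
  {"x": -0.5,"y": 0,"z": 0,"turn": 0,"hand": -1},
  {"x": -0.5,"y": 0,"z": 0,"turn": 0,"hand": -1},
])

```text
t: 6.7
tool_pos: [0.4419, 0.3934, 0.3488]
tcp_rot: [[0.001, 0.998, -0.06], [0.0, -0.06, -0.998], [-1.0, 0.001, -0.001]]
contact_force: [-0.3, 0.2, -0.8]
width: 0.0235
```

Run:
```python
from h import *
s=bot.get_state();t=s['tool_pos'];print(t,s['contact_force'])
o=[]
for n,w in(('scene',.14),('wrist',0)):
    im=bot.grab_frame(n)[:,:,::-1];cv2.imwrite(f'pics/{n}3.png',im)
im=cv2.imread('pics/scene3.png');
print(proj('scene',[t[0],t[1],t[2]-.108]),proj('scene',[t[0],t[1],t[2]+.056]))
cv2.imwrite('pics/s3c.png',cv2.resize(im[80:280,340:520],None,fx=3,fy=3,interpolation=2))
```

```text
[0.44189842 0.39336525 0.34884877] [-0.3357679   0.16593054 -0.8418761 ]
[440.03890413 203.43874715] [460.09291965 140.85857675]
```

View pics/s3c.png

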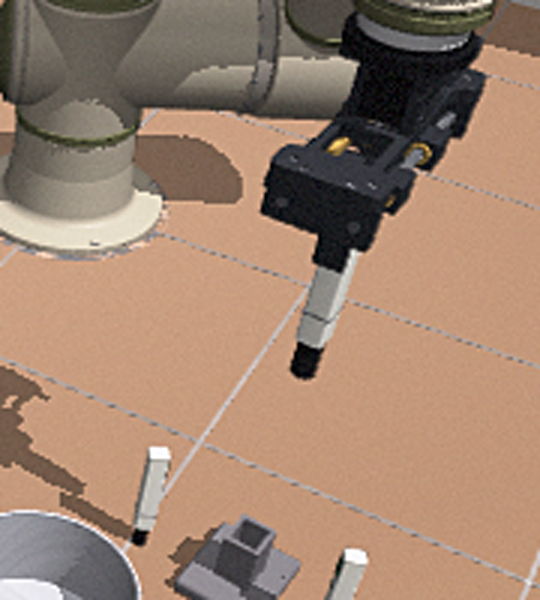

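View pics/wrist3.png

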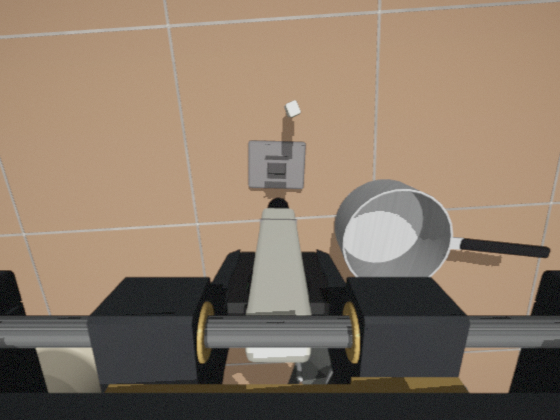

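The stick is held upright and the stand is empty. The lens sits at scene pixel (442,204), where I predicted (440,203). Next I carry it to the rim spot at height, lens z about 0.24.

Emit:
step_arm([
  {"x": 0,"y": 0.1,"z": 0.35,"turn": 0,"hand": -1},
  {"x": 0,"y": 0.2,"z": 0.7,"turn": 0,"hand": -1},
  {"x": 0,"y": 0.2,"z": 0.7,"turn": 0,"hand": -1},
  {"x": 0,"y": 0.2,"z": 0.7,"turn": 0,"hand": -1},
  {"x": 0,"y": 0.2,"z": 0.7,"turn": 0,"hand": -1},
  {"x": 0,"y": 0.2,"z": 0.7,"turn": 0,"hand": -1},
  {"x": 0,"y": 0.2,"z": 0.7,"turn": 0,"hand": -1},
  {"x": 0,"y": 0.2,"z": 0.7,"turn": 0,"hand": -1},
])

```text
t: 7.8
tool_pos: [0.5125, 0.0712, 0.3454]
tcp_rot: [[-0.002, 0.998, -0.061], [-0.0, -0.061, -0.998], [-1.0, -0.002, 0.0]]
contact_force: [0.8, -0.2, -1.4]
width: 0.024
```

Emit:
step_arm([
  {"x": 0,"y": 0.2,"z": 0.7,"turn": 0,"hand": -1},
  {"x": 0,"y": 0.2,"z": 0.7,"turn": 0,"hand": -1},
  {"x": 0,"y": 0.1,"z": 0.35,"turn": 0,"hand": -1},
  {"x": 0,"y": 0,"z": 0,"turn": 0,"hand": -1},
  {"x": 0,"y": 0,"z": 0,"turn": 0,"hand": -1},
])

```text
t: 8.43
tool_pos: [0.5365, -0.0319, 0.3466]
tcp_rot: [[-0.0, 0.998, -0.059], [0.0, -0.059, -0.998], [-1.0, -0.0, -0.0]]
contact_force: [-0.3, -0.2, -2.4]
width: 0.0237
```

Run:
```python
from h import *
s=bot.get_state();t=s['tool_pos'];print(t,s['tcp_rot'],s['contact_force'])
im=bot.grab_frame('scene')[:,:,::-1]
L=[t[0],t[1],t[2]-.108];print(proj('scene',L),proj('scene',[t[0],t[1],.17]))
cv2.imwrite('pics/s4c.png',cv2.resize(im[100:290,180:360],None,fx=3,fy=3,interpolation=2))
im=bot.grab_frame('wrist')[:,:,::-1];cv2.imwrite('pics/w4.png',im)
for n,P in(('mid',[.6,.012,.17]),('spot',[.539,-.038,.17])):print(n,proj('wrist',P),proj('scene',P))
```

```text
[ 0.53646146 -0.03193498  0.34658574] [[-3.32801901e-04  9.98256685e-01 -5.90210056e-02]
 [ 4.39267723e-04 -5.90208572e-02 -9.98256653e-01]
 [-9.99999848e-01 -3.58147735e-04 -4.18859687e-04]] [-0.3449871  -0.20032668 -2.35556827]
[262.1430521  161.25756472] [263.21380978 182.39052751]
mid [337.3714826  143.49059695] [261.8428413  201.62998518]
spot [280.73307616 194.03726809] [260.81270598 182.07194038]
```

View pics/s4c.png

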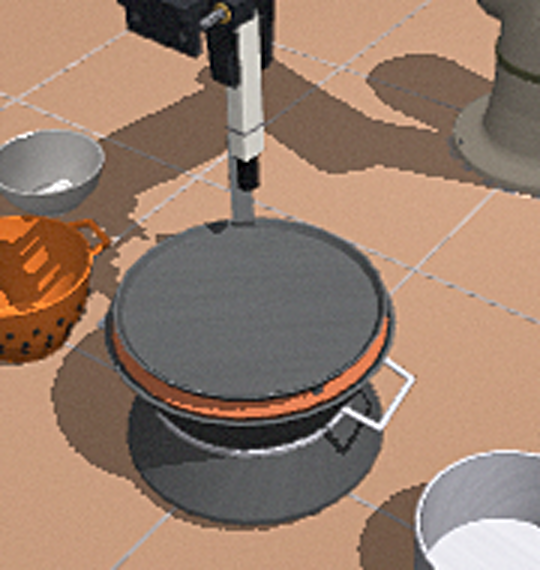

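View pics/w4.png

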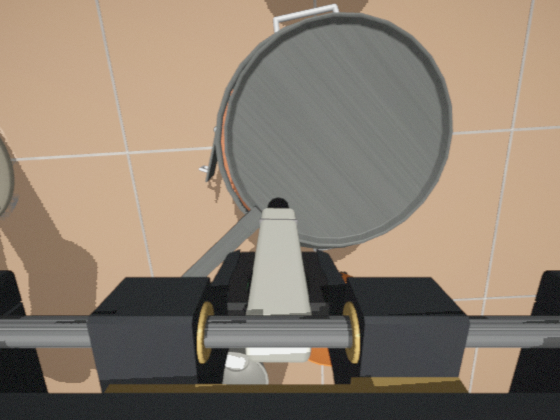

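The wrist view shows the whole griddle: rim at columns 217–451 and rows 16–248, handle running from (255,215) towards (190,275). I'll use it to refine the griddle's centre.

Run:
```python
from h import *
from scipy.optimize import least_squares
pts=[(217,128),(451,130),(335,16),(335,248),(256,43),(418,50),(420,214)]
W=np.array([at('wrist',u,v,.177)[:2] for u,v in pts])
r=least_squares(lambda q:np.hypot(*(W-q[:2]).T)-q[2],[.6,.01,.115]);c=r.x;print(c,r.fun.round(4))
r2=least_squares(lambda q:np.hypot(*(W-q[:2]).T)-.115,[.6,.01]);print(r2.x,r2.fun.round(4))
a=at('wrist',255,217,.182)[:2];b=at('wrist',197,270,.183)[:2];d=b-a;print(np.degrees(np.arctan2(d[1],d[0])), np.degrees(np.arctan2(*(b-c[:2])[::-1])))
im=cv2.imread('pics/w4.png');im=cv2.resize(im,None,fx=2.5,fy=2.5,interpolation=2)
m=lambda P:tuple(np.int32((proj('wrist',P)+.5)*2.5))
cv2.polylines(im,[np.int32([m([r2.x[0]+.115*np.cos(t),r2.x[1]+.115*np.sin(t),.177]) for t in np.linspace(0,6.28,90)])],True,(0,255,0),1)
d=np.array([np.cos(np.radians(-140)),np.sin(np.radians(-140))])
for k in(0,.08,.12,.2):cv2.circle(im,m([*(r2.x+k*d),.17 if k<.1 else .182]),4,(0,0,255),1)
cv2.imwrite('pics/w4c.png',im[0:600,450:1200]);print(r2.x+.08*d)
```

```text
[0.59437039 0.01062141 0.1165335 ] [ 0.0005  0.0006 -0.002  -0.0042  0.0031 -0.0026  0.0047]
[0.5948806  0.01118066] [ 0.0024  0.0015 -0.0011 -0.0021  0.0045 -0.0018  0.0062]
-140.11995477169893 -140.37457487521547
[ 0.53359704 -0.04024235]
```

View pics/w4c.png

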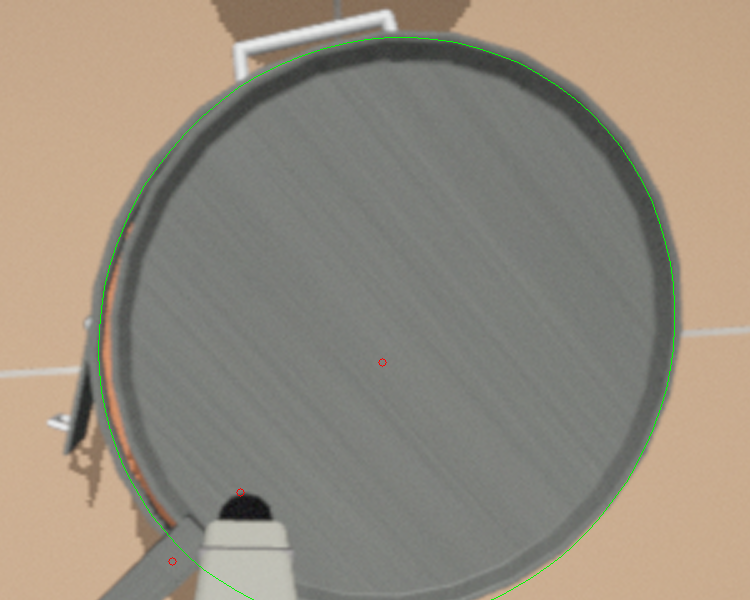

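The orange liner shows between the fitted circle and the griddle's true left edge, so the centre moves to about (0.598, 0.013) and the rim spot to about (0.537, -0.038). That agrees with the top view within 3 mm. I'll descend slowly to a lens height of about 31 mm and hold.

Emit:
step_arm([
  {"x": 0.12,"y": 0,"z": 0.1,"turn": 0,"hand": -1},
  {"x": 0.12,"y": 0,"z": 0,"turn": 0,"hand": -1},
  {"x": 0.12,"y": 0,"z": 0,"turn": 0,"hand": -1},
  {"x": 0.12,"y": 0,"z": 0,"turn": 0,"hand": -1},
  {"x": 0.12,"y": 0,"z": 0,"turn": 0,"hand": -1},
  {"x": 0,"y": 0,"z": 0,"turn": 0,"hand": -1},
  {"x": 0,"y": 0,"z": 0,"turn": 0,"hand": -1},
  {"x": 0,"y": 0,"z": 0,"turn": 0,"hand": -1},
])

```text
t: 9.52
tool_pos: [0.5365, -0.0389, 0.311]
tcp_rot: [[0.001, 0.998, -0.06], [-0.0, -0.06, -0.998], [-1.0, 0.001, 0.0]]
contact_force: [-0.9, 0.1, -0.7]
width: 0.0236
```

Emit:
step_arm([
  {"x": 0,"y": 0,"z": 0,"turn": 0,"hand": -1},
  {"x": 0,"y": 0,"z": 0,"turn": 0,"hand": -1},
  {"x": 0,"y": 0,"z": 0,"turn": 0,"hand": -1},
  {"x": 0,"y": 0,"z": 0,"turn": 0,"hand": -1},
  {"x": 0,"y": 0,"z": 0,"turn": 0,"hand": -1},
  {"x": 0,"y": 0,"z": 0,"turn": 0,"hand": -1},
  {"x": 0,"y": 0,"z": 0,"turn": 0,"hand": -1},
  {"x": 0,"y": 0,"z": 0,"turn": 0,"hand": -1},
])

```text
t: 10.52
tool_pos: [0.5364, -0.0389, 0.3107]
tcp_rot: [[0.0, 0.998, -0.06], [0.0, -0.06, -0.998], [-1.0, 0.0, -0.0]]
contact_force: [-0.3, -0.3, -0.5]
width: 0.0242
```

Run:
```python
from h import *
s=bot.get_state();t=s['tool_pos'];print(t,s['contact_force'],np.abs(s['joint_vel']).max())
im=bot.grab_frame('scene')[:,:,::-1]
L=[t[0],t[1],t[2]-.108];print(proj('scene',L))
cv2.imwrite('pics/s5c.png',cv2.resize(im[100:290,180:360],None,fx=3,fy=3,interpolation=2))
```

```text
[ 0.53644886 -0.03886237  0.31073002] [-0.26061454 -0.25659482 -0.50579569] 0.07826435692225853
[260.59958007 171.60663053]
```

View pics/s5c.png

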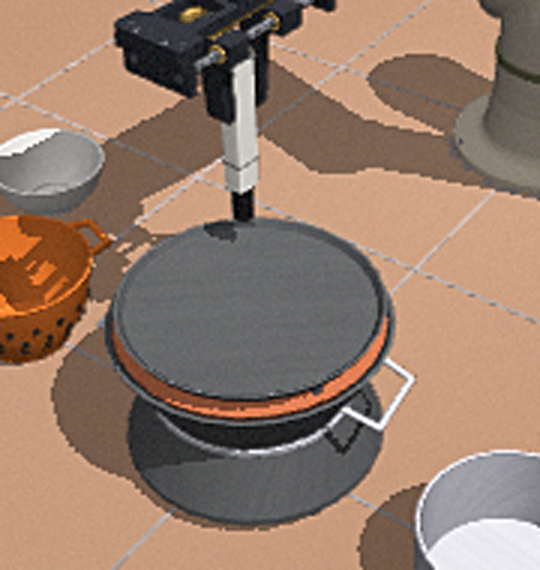

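The lens is at scene pixel (261,173), where I predicted (261,172). It hovers about 32 mm over the rim spot at the handle. I'll hold a little longer, then move to the middle.

Emit:
step_arm([
  {"x": 0,"y": 0,"z": 0,"turn": 0,"hand": -1},
  {"x": 0,"y": 0,"z": 0,"turn": 0,"hand": -1},
  {"x": 0,"y": 0,"z": 0,"turn": 0,"hand": -1},
  {"x": 0,"y": 0,"z": 0,"turn": 0,"hand": -1},
  {"x": 0,"y": 0,"z": 0,"turn": 0,"hand": -1},
  {"x": 0,"y": 0,"z": 0,"turn": 0,"hand": -1},
  {"x": 0,"y": 0,"z": 0,"turn": 0,"hand": -1},
  {"x": 0,"y": 0,"z": 0,"turn": 0,"hand": -1},
])

```text
t: 11.58
tool_pos: [0.5365, -0.0389, 0.3107]
tcp_rot: [[0.0, 0.998, -0.06], [0.0, -0.06, -0.998], [-1.0, 0.0, -0.0]]
contact_force: [0.5, 0.6, -0.5]
width: 0.0238
```

Emit:
step_arm([
  {"x": 0,"y": 0.12,"z": -0.12,"turn": 0,"hand": -1},
  {"x": 0,"y": 0.12,"z": -0.12,"turn": 0,"hand": -1},
  {"x": 0,"y": 0.12,"z": -0.12,"turn": 0,"hand": -1},
  {"x": 0,"y": 0.12,"z": -0.12,"turn": 0,"hand": -1},
  {"x": 0,"y": 0.12,"z": -0.12,"turn": 0,"hand": -1},
  {"x": 0,"y": 0.12,"z": -0.12,"turn": 0,"hand": -1},
  {"x": 0,"y": 0.12,"z": -0.12,"turn": 0,"hand": -1},
  {"x": 0,"y": 0.12,"z": -0.1,"turn": 0,"hand": -1},
])

```text
t: 12.58
tool_pos: [0.5978, 0.0144, 0.3107]
tcp_rot: [[0.0, 0.998, -0.06], [-0.0, -0.06, -0.998], [-1.0, 0.0, 0.0]]
contact_force: [0.4, -0.3, -0.9]
width: 0.024
```

Emit:
step_arm([
  {"x": 0,"y": 0,"z": 0,"turn": 0,"hand": -1},
  {"x": 0,"y": 0,"z": 0,"turn": 0,"hand": -1},
  {"x": 0,"y": 0,"z": 0,"turn": 0,"hand": -1},
  {"x": 0,"y": 0,"z": 0,"turn": 0,"hand": -1},
  {"x": 0,"y": 0,"z": 0,"turn": 0,"hand": -1},
  {"x": 0,"y": 0,"z": 0,"turn": 0,"hand": -1},
  {"x": 0,"y": 0,"z": 0,"turn": 0,"hand": -1},
  {"x": 0,"y": 0,"z": 0,"turn": 0,"hand": -1},
])

```text
t: 13.58
tool_pos: [0.5973, 0.014, 0.3107]
tcp_rot: [[-0.0, 0.998, -0.06], [0.0, -0.06, -0.998], [-1.0, -0.0, -0.0]]
contact_force: [0.0, 0.2, -0.9]
width: 0.0235
```

Run:
```python
from h import *
s=bot.get_state();t=s['tool_pos'];print(t,s['contact_force'],np.abs(s['joint_vel']).max(),s['width'])
im=bot.grab_frame('scene')[:,:,::-1]
L=[t[0],t[1],t[2]-.108];print(proj('scene',L),proj('scene',[.598,.013,.17]))
cv2.imwrite('pics/s6c.png',cv2.resize(im[100:290,180:360],None,fx=3,fy=3,interpolation=2))
im=bot.grab_frame('top')[:,:,::-1];cv2.imwrite('pics/t6.png',im)
```

```text
[0.5973148  0.01395196 0.31071166] [ 0.03896543  0.16870065 -0.87712382] 0.05151599052495541 0.023484297282456358
[262.57906502 191.34539007] [262.64163842 201.3476999 ]
```

View pics/s6c.png

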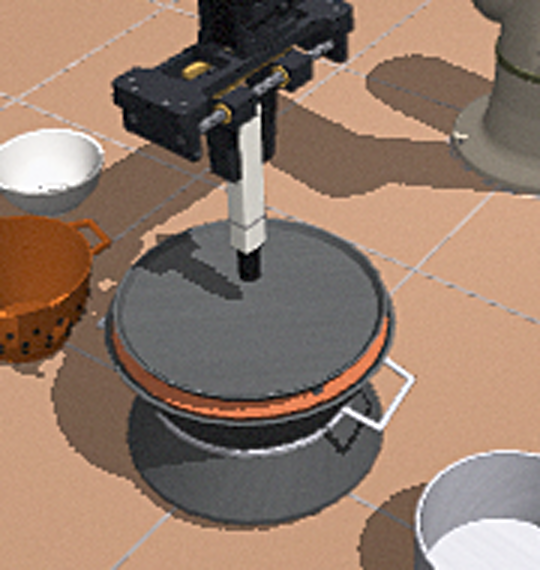

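View pics/t6.png

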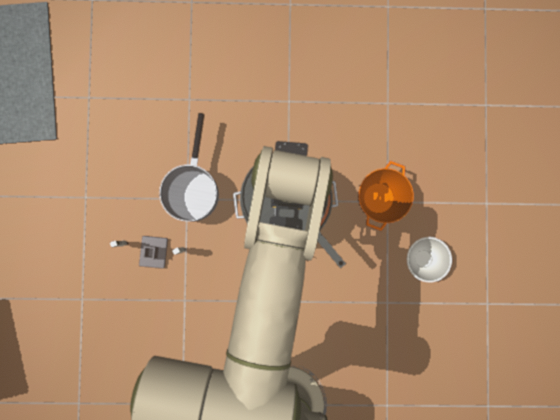

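The lens is at scene pixel (263,192), about 32 mm over the middle, and the griddle's ellipse centre at (263,203) matches the predicted (263,201). In the top view the saucepan, colander, bowl and griddle handle sit at the same pixels as at the start. I'm handing in.

```bash
python3 -c "
from cell import bot
print(bot.finish_job())"
```

```text
the job is handed in; nothing more can be done
None
```

I took the largest stick out of the grey stand and carried it above the pots. I held it still for about 2 s over the rim spot at the handle side, then moved to the middle of the griddle. I handed the job in there at about 13.7 s, with the thermometer still held; the system reports no verdict.

**Last readings:**
- **Grip:** the opening was 23.5 mm on the 24 mm body, and the stick was upright.
- **Lens height:** about 32 mm above the iron at both spots, taking the lens as 108 mm below the TCP. In the scene view the lens was within about 1.5 pixels of the predicted spot at the rim and showed where expected over the middle.
- **Lens position at the end:** the TCP was at (0.597, 0.014), within 2 mm of my combined estimate of the griddle's centre.
- **Contact:** the measured force stayed around 1 N, and I saw no contact with the griddle or jiko.
- **Other objects:** the saucepan, colander, bowl and griddle handle were at the same pixels as at the start.

**Disagreements:**
- **Griddle centre:** the wrist-view circle fit and the top view differed by about 5 mm, because the jiko's rim hid part of the griddle's left edge. I used a value between the two.
- **Griddle handle:** its length came out about 11 mm short of the stated 237 mm in the top view.

Both are inside the 20–25 mm tolerances.

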